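Lay the lantern parts in the fitting tray

TASK

Lay the blue glass pane flat in the grey-lined compartment of the dark wooden tray, and the steel riveting set flat in the cork-lined one, each in the middle and lengthwise along its compartment, either way round and in either order. Lower each part to the floor of its compartment before letting go rather than dropping it, and leave both lying there.

Things in the scene. Friction and masses are not known exactly. Their poses are not given: they have to be found in the camera images.
- blue_pane: Blue glass lantern side pane in a brass edging, 100 mm long (its x) by 40 mm wide (its y) by 12 mm thick, about 0.12 kg, lying flat and loose on the bench. Origin at the centre of its underside, z up. Grip it across the 40 mm width. An amber pane of the same size lies nearby and is not wanted.
- rivet_set: Steel riveting set, 110 mm long along its x: a square 14 by 14 mm shank from x = -43 to +30 mm, with a short round 12 mm struck end at -x and a tapering round nose at +x, about 0.14 kg, lying loose on the bench. Origin on its underside halfway along, z up; the shank's top is 14 mm above it. Grip it by the shank, across y. A thinner-nosed brass drift of similar length lies nearby and is not wanted.
- pane_compartment (a point): Centre of the floor of the grey-felt-lined compartment of the dark wooden tray. The compartment is 152 mm long along the point's x and 112 mm wide along its y, z up. The floor is 6 mm above the bench; the 6 mm thick walls stand 12 mm above the floor (18 mm above the bench). The tray, 266 mm by 168 mm outside, is fixed to the bench. The pane's x goes along this point's x, either way.
- tool_compartment (a point): Centre of the floor of the cork-lined compartment of the same tray, 130 mm along x and 22 mm along y from the other point. It lies crosswise: 156 mm long along the point's y and 96 mm wide along its x, z up; floor and wall heights as in the other. The riveting set's x goes along this point's y, either way. The narrow third strip of the tray, with copper rivets, is not used.
Not all that is in view belongs to the job. What is shaped like the blue_pane but green or turquoise is not meant.

How it is judged:
At the end, for the whole second after the job is handed in: Blue pane flat on the floor of the grey-lined compartment, riveting set flat on the floor of the cork-lined one (within 6 degrees): each origin within 20 mm of the centre along and across, length within 15 degrees of the compartment's, either way round, both at rest (x of blue_pane in the frame of pane_compartment between -0.02 and 0.02 m and y of blue_pane in the frame of pane_compartment between -0.02 and 0.02 m and z of blue_pane in the frame of pane_compartment below 0.006 m and angle between blue_pane's own z axis and vertical below 0.1 rad and angle between the x axis of blue_pane and the x axis of pane_compartment, either way round below 0.26 rad and linear speed of each of blue_pane, rivet_set below 0.02 m/s and x of rivet_set in the frame of tool_compartment between -0.02 and 0.02 m and y of rivet_set in the frame of tool_compartment between -0.02 and 0.02 m and z of rivet_set in the frame of tool_compartment below 0.018 m and angle between rivet_set's own x axis and vertical between 1.45 and 1.69 rad and angle between the x axis of rivet_set and the y axis of tool_compartment, either way round below 0.26 rad); the robot touches nothing.
It fails at once if the blue pane is let go of more than 45 mm above the bench (height (world z) of blue_pane above 0.045 m and contact force between the fingers and blue_pane below 0.3 N).
It fails at once if the riveting set is let go of more than 45 mm above the bench (height (world z) of rivet_set above 0.045 m and contact force between the fingers and rivet_set below 0.3 N).
It also fails if it takes over 54 s, if anything falls off the work surface, if the arm or the gripper's body presses on something with over 40 N, if the wrist force passes 120 N, or if a joint passes its speed limit or range.

ROBOT

A 7-joint arm with a two-finger parallel gripper is mounted at the origin on the work surface. World frame = base frame: x ahead of the robot, y to its left, z up, the work surface at z = 0. Lengths are in m, angles in rad, forces in N, time in s.
With the tool pointing down it reaches from about 0.4 to 0.875 m from the base axis. Payload 6.5 kg.
Tool frame: the origin (TCP) lies at the very end of the fingers, on their centre line; the grasp point (between the pads) lies 19 mm behind it; z points along the fingers, y is the direction in which the jaws open and shut (so a half turn about z gives the same grasp; the last joint's range is limited). The gripper opens to 85 mm and grips with 20 to 120 N. Pads are 22 mm wide; open, the fingers measure 114 mm over their backs; the gripper's body (76 mm by 85 mm) begins 54 mm behind the grasp point. The pads swing forward as they close: fully open they stand 13 mm farther back than shut.
Start: joints at [1.091, 0.536, -0.004, 1.538, 0.003, 1.067, -0.071], TCP at [0.261, -0.595, 0.231] pointing down, gripper open.
Joint ranges: [-2.7, 2.7], [-0.37, 2.16], [-1.27, 1.26], [0.24, 2.4], [-1.31, 4.45], [0.19, 1.91], [-2.76, 2.76]. Speed limits (rad/s): [2.39, 2.39, 3.14, 3.14, 3.14, 3.14, 3.14].

INTERFACE

Orientations are given as a unit quaternion [w, x, y, z].
In Python, from station import arm gives the robot as it stands.
- The arm moves only by the tool step_arm, never from a script. Its argument "steps" is a list that holds one entry, the list of rows, each a list of 5 numbers: the shift along the tool's x, y, z in m, then the turn about the tool's z in rad, then the opening, from -1 (shut) to 1 (fully open). A call has 1 to 5 rows; each row shifts and turns the commanded pose from where the row before left it, along the tool's axes as they then stand; what a row does not reach is not made up. A row lasts 1/10 s, in which the tool goes at most 50 mm and 8.59 degrees, less where a joint would pass 70% of its speed; a pose out of reach is approached as far as the arm can. A call is refused whole if a number of a shift passes 0.05 or a number of a turn 0.15, either way. A call with a gripper value outside its range is refused whole. The fingers move at their own pace and stop on an object; "newtons" is the grip in N (left out, the last holds). Time passes only in rows, so rows that do not move let the fingers close. It gives the time, the measured TCP pose, the force and the opening at its end, in the units of the state.
- arm.sense(): the state, without advancing time (a new reading comes with each control period).
- arm.capture(name): name is "scene" or "top"; returns a dict with "image" (420x560x3 uint8, red, green, blue), "fx", "fy", "cx", "cy" (pixels), "k1" (the pictures are not rectified: a ray, as slopes to the right and down, at radius r is drawn at 1 + k1 r^2 times it, then the intrinsics apply), "T" (4x4, takes a point from camera to world coordinates). Camera axes: x right, y up, looking along -z (the intrinsics and any distortion apply to the point x, -y, -z); pixel columns grow to the right and rows downward; lengths in m; the calibration is good to about 2 mm. A picture is of the moment at which its call begins. There is no depth.
- arm.sign_off(): hands the job in, once; it reports no verdict.
The state is a dict: "time_s": time; "q": joint angles; "dq": joint speeds; "joint_torque": joint torques, N m; "tcp_pos": TCP position; "ee_rot": TCP orientation; "wrist_force": force on the tool from outside, world axes, zero at the start; "moment": the same for the moment, N m; "finger_gap": finger opening in m.
Only numpy, scipy, OpenCV 4.12 (cv2) and the standard library are available. Lean on these libraries where they do the work, as an engineer would, in place of code of your own. Each camera call takes 0.05 s, during which the arm holds its last target. There are 200 camera calls.

## Working session

There is one attempt and no reset: what is moved stays moved. The work goes in short steps, Python scripts to look and compute and a tool call to move; the robot and the scene stay as the last step left them, time stands still between calls to the robot, and variables do not carry over. Pictures are saved under pics/ and viewed, about 8 in all and at most 12, crops included, and the job is handed in when it is done.

Besides the shell and the picture viewer there is one more tool, called after ">>>" by a JSON object that holds its "op" and its "data", one argument or row to a line. step_arm: Moves the arm, as the interface text tells. Its arguments: {"type":"object","properties":{"steps":{"type":"array","items":{"type":"array","items":{"type":"array","items":{"type":"number"}}}},"newtons":{"type":"number"}},"required":["steps"]}

```bash
mkdir -p pics; ls; python3 - <<'E'
from station import arm
import cv2,pickle
print(arm.sense())
for n in("scene","top"):
    c=arm.capture(n);pickle.dump(c,open(n+'.pkl','wb'))
    cv2.imwrite(f'pics/{n}0.png',c['image'][:,:,::-1])
    print({k:v for k,v in c.items() if k!='image'})
E
```

```text
pics
{'time_s': 0.0, 'q': array([ 1.09080435,  0.53714462, -0.00439477,  1.53883849,  0.00262563,
        1.06732624, -0.07119699]), 'dq': array([-0.00103986, -0.00020677,  0.00134686, -0.00049965, -0.00087396,
       -0.00168467,  0.00074551]), 'joint_torque': array([-5.26198583e-04, -5.83412719e+01,  1.04834508e+00, -2.59108812e+01,
        1.22195994e-02,  9.42950748e-03,  5.61558693e-06]), 'tcp_pos': array([ 0.26105794, -0.59459599,  0.230441  ]), 'ee_rot': array([-8.15933232e-04,  9.78667814e-01,  2.05447260e-01, -2.58400926e-04]), 'wrist_force': array([-0.41839148,  0.05370982, -0.04769715]), 'moment': array([-0.04902853,  0.03633308, -0.00257797]), 'finger_gap': 0.0852968396701486}
{'fx': 545.0919240154088, 'fy': 545.0919240154088, 'cx': 280.2303072549088, 'cy': 211.32759812178273, 'k1': 0.07000151212426241, 'T': array([[ 0.01495914, -0.61312405,  0.789845  ,  1.49469658],
       [ 0.99987251,  0.01358494, -0.0083915 , -0.09421149],
       [-0.00558496,  0.78986983,  0.6132491 ,  0.84059005],
       [ 0.        ,  0.        ,  0.        ,  1.        ]])}
{'fx': 407.8330392843235, 'fy': 407.8330392843235, 'cx': 281.1490024740169, 'cy': 209.14970130689724, 'k1': -0.07981094287371213, 'T': array([[ 0.01191386,  0.98945431, -0.1443545 ,  0.29014739],
       [-0.99979603,  0.01414196,  0.01441866, -0.09204903],
       [ 0.01630806,  0.14415328,  0.98942098,  1.16867385],
       [ 0.        ,  0.        ,  0.        ,  1.        ]])}
```

View pics/top0.png

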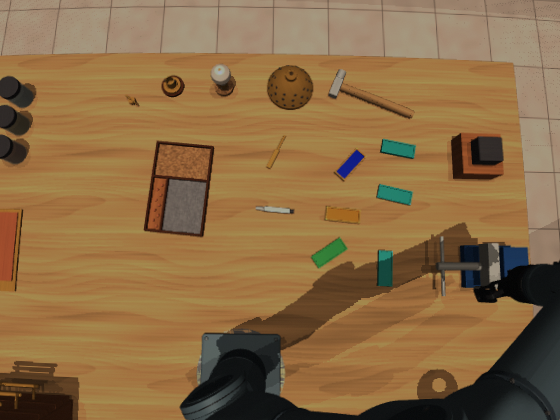

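View pics/scene0.png

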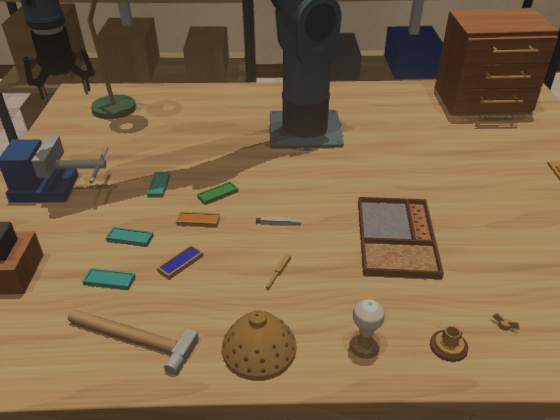

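The top view shows the blue pane at about (350,165), the riveting set at (275,210) with its nose unclear, and the tray with corners at about (157,142), (213,147), (204,236) and (146,233). The grey compartment is at (184,206) and the cork one at (184,160). The scene view agrees: pane at (180,262), set at (278,221), tray around (398,236).

```bash
cat > h.py <<'E'
import numpy as np,cv2,pickle
def cast(c,uv,z):
    K=np.array([[c['fx'],0,c['cx']],[0,c['fy'],c['cy']],[0,0,1.]])
    p=cv2.undistortPoints(np.float64(uv).reshape(-1,1,2),K,np.array([c['k1'],0,0,0.]))[:,0]
    d=np.c_[p[:,0],-p[:,1],-np.ones(len(p))]@c['T'][:3,:3].T
    o=c['T'][:3,3]; return o+d*((z-o[2])/d[:,2])[:,None]
def blob(c,m,box,z,name):
    x0,y0,x1,y1=box; k=np.zeros(m.shape,np.uint8); k[y0:y1,x0:x1]=m[y0:y1,x0:x1]
    cs,_=cv2.findContours(k,cv2.RETR_EXTERNAL,cv2.CHAIN_APPROX_NONE)
    ct=max(cs,key=cv2.contourArea)[:,0]
    P=cast(c,ct+0.0,z)[:,:2]*1000
    (cx,cy),(w,h),a=cv2.minAreaRect(P.astype(np.float32))
    if w<h: w,h,a=h,w,a+90
    print(name,'c',round(cx,1),round(cy,1),'size',round(w,1),round(h,1),'ang',round((a+90)%180-90,1))
    return ct
E
cat > m.py <<'E'
from h import *
for n,bx in(("top",dict(p=(325,140,375,190),r=(245,195,305,225),t=(135,130,225,245))),("scene",dict(p=(150,240,212,282),r=(248,205,310,236),t=(345,190,450,285)))):
    c=pickle.load(open(n+'.pkl','rb'));h=cv2.cvtColor(c['image'],cv2.COLOR_RGB2HSV);H,S,V=[h[...,i].astype(int) for i in range(3)]
    blob(c,((H>108)&(H<135)&(S>120)).astype(np.uint8),bx['p'],.012,n+' pane blue')
    wood=(H>8)&(H<22)&(S>85)&(V>110)
    ct=blob(c,((S<70)&(V>60)).astype(np.uint8),bx['r'],.012,n+' rivet')
    print(ct[ct[:,0].argmin()],ct[ct[:,0].argmax()])
    blob(c,((S<75)&(V>50)).astype(np.uint8),bx['t'],.006,n+' grey')
    im=c['image'];x0,y0,x1,y1=bx['t'];a=cv2.resize(im[y0:y1,x0:x1],None,fx=3,fy=3,interpolation=cv2.INTER_CUBIC)
    x0,y0,x1,y1=bx['r'];b=cv2.resize(im[y0:y1,x0:x1],None,fx=7,fy=7,interpolation=cv2.INTER_CUBIC)
    W=np.zeros((a.shape[0]+b.shape[0],max(a.shape[1],b.shape[1]),3),np.uint8);W[:a.shape[0],:a.shape[1]]=a;W[a.shape[0]:,:b.shape[1]]=b
    cv2.imwrite(f'pics/{n}_crop.png',W[:,:,::-1])
E
python3 m.py
```

```text
top pane blue c 597.1 -309.3 size 89.5 30.2 ang -41.8
top rivet c 458.8 -84.2 size 95.5 14.2 ang 85.6
[256 207] [289 212]
top grey c 466.1 172.5 size 151.4 109.6 ang -4.8
scene pane blue c 596.7 -308.8 size 89.0 28.0 ang -41.9
scene rivet c 461.6 -88.9 size 107.0 23.3 ang 88.7
[256 219] [300 222]
scene grey c 456.2 173.4 size 139.6 110.5 ang -4.7
```

View pics/top_crop.png

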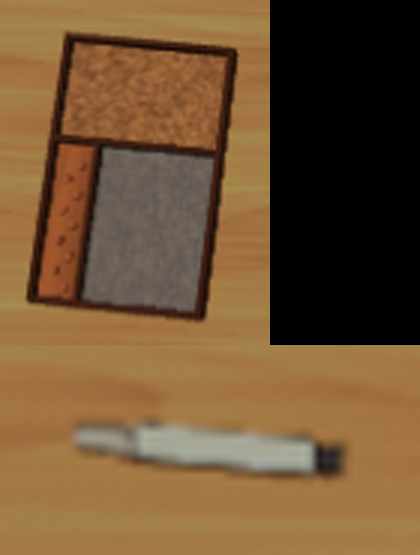

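View pics/scene_crop.png

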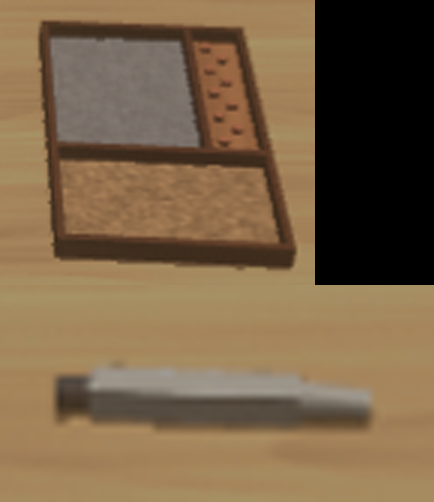

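The crops show the set's dark struck end on the -y side at top pixel (294,211) and its tapered nose on the +y side at (256,208). The tray's grey felt, cork and strip layout is confirmed, with cork on the far (+x) side and the strip on +y.

```bash
python3 - <<'E'
from h import *
np.set_printoptions(precision=1,suppress=True)
c=pickle.load(open('top.pkl','rb'))
t=np.array([135,130]);r=np.array([245,195])
P=cast(c,t+np.array([[67,33],[237,48],[204,320],[28,300]])/3-.33,.018)*1000
print(P[:,:2],P.mean(0))
print(cast(c,t+np.array([[70,42],[228,52],[216,151],[62,137]])/3-.33,.006).mean(0)*1000,'cork')
R=cast(c,r+(np.array([[75,437],[343,460],[137,441],[313,456]])-[0,345])*[1,1]/7+np.array([[0,0]])*1.0,.010)*1000
R=cast(c,r+np.array([[75,92],[343,115],[137,96],[313,111]])/7-.43,.010)*1000
print(R[:,:2],R[:2].mean(0),'len',np.linalg.norm(R[0]-R[1]),np.degrees(np.arctan2(*(R[0]-R[1])[1::-1])))
s=pickle.load(open('scene.pkl','rb'))
Q=cast(s,np.array([248,205])+np.array([[56,120],[371,122],[90,115],[303,115]])/7-.43,.007)*1000
print(Q[:,:2],Q[:2].mean(0))
E
```

```text
[[656.1 258.3]
 [642.6  90.6]
 [377.3 111.9]
 [393.5 280.2]] [517.4 185.3  18. ]
[597.4 182.2   6. ] cork
[[ 462.3  -34.6]
 [ 454.3 -144.7]
 [ 461.   -60.1]
 [ 455.8 -132.3]] [458.3 -89.6  10. ] len 110.32100338829582 85.86168653675907
[[ 461.  -143.4]
 [ 464.5  -34. ]
 [ 458.4 -131.7]
 [ 460.1  -57.5]] [462.7 -88.7   7. ]
```

```bash
cat > plan.py <<'E'
import sys,numpy as np
from station import arm
# usage: plan.py x y z theta_deg N   -> tool-frame rows (tool pointing down)
x,y,z,th,N=map(float,sys.argv[1:6]);N=int(N)
s=arm.sense();w,a,b,c=s['ee_rot'];p=np.array(s['tcp_pos']);t0=2*np.arctan2(b,a)
tx=np.array([1-2*(b*b+c*c),2*(a*b+w*c)]);t0=np.arctan2(tx[1],tx[0])
tz=np.array([2*(a*c+w*b),2*(b*c-w*a),1-2*(a*a+b*b)])
print('t',s['time_s'],'tcp',p.round(4),'th',np.degrees(t0).round(1),'tz',tz.round(3),'q',np.round(s['q'],2),'gap',s['finger_gap'])
dt=(np.radians(th)-t0+np.pi)%(2*np.pi)-np.pi;d=(np.array([x,y,z])-p)/N
for i in range(N):
    t=t0+dt*i/N
    print([round(float(d[0]*np.cos(t)+d[1]*np.sin(t)),3),round(float(d[0]*np.sin(t)-d[1]*np.cos(t)),3),round(float(-d[2]),3),round(float(-dt/N),3)],end='\n' if i%5==4 else ' ')
print()
E
python3 plan.py .597 -.309 .15 138.2 15
```

```text
t 0.1 tcp [ 0.2611 -0.5946  0.2305] th 23.7 tz [-0.001  0.001 -1.   ] q [ 1.09  0.54 -0.    1.54  0.    1.07 -0.07] gap 0.0855700325372502
[0.028, -0.008, 0.005, -0.133] [0.029, -0.005, 0.005, -0.133] [0.029, -0.001, 0.005, -0.133] [0.029, 0.003, 0.005, -0.133] [0.029, 0.007, 0.005, -0.133]
[0.027, 0.011, 0.005, -0.133] [0.026, 0.014, 0.005, -0.133] [0.024, 0.018, 0.005, -0.133] [0.021, 0.021, 0.005, -0.133] [0.018, 0.023, 0.005, -0.133]
[0.015, 0.025, 0.005, -0.133] [0.011, 0.027, 0.005, -0.133] [0.008, 0.028, 0.005, -0.133] [0.004, 0.029, 0.005, -0.133] [-0.0, 0.029, 0.005, -0.133]
```

>>> {"op": "step_arm", "data": {
  "steps": [
    [[0.028, -0.008, 0, -0.133, 0.5], [0.029, -0.005, 0, -0.133, 0.5], [0.029, -0.001, 0, -0.133, 0.5], [0.029, 0.003, 0, -0.133, 0.5], [0.029, 0.007, 0, -0.133, 0.5]]
  ],
  "newtons": 50
}}

```text
time_s: 0.6
tcp_pos: [0.3731, -0.4988, 0.2309]
ee_rot: [-0.0, 0.857, 0.516, -0.0]
wrist_force: [-0.0, -0.4, -1.1]
finger_gap: 0.0643
```

>>> {"op": "step_arm", "data": {
  "steps": [
    [[0.027, 0.011, 0.005, -0.133, 0.5], [0.026, 0.014, 0.005, -0.133, 0.5], [0.024, 0.018, 0.005, -0.133, 0.5], [0.021, 0.021, 0.005, -0.133, 0.5], [0.018, 0.023, 0.005, -0.133, 0.5]]
  ]
}}

```text
time_s: 1.1
tcp_pos: [0.4859, -0.4035, 0.2057]
ee_rot: [-0.0, 0.641, 0.767, -0.0]
wrist_force: [0.3, 0.3, 0.1]
finger_gap: 0.0638
```

>>> {"op": "step_arm", "data": {
  "steps": [
    [[0.015, 0.025, 0.01, -0.133, 0.5], [0.011, 0.027, 0.01, -0.133, 0.5], [0.008, 0.028, 0.01, -0.133, 0.5], [0.004, 0.029, 0.01, -0.133, 0.5], [0, 0.029, 0.01, -0.133, 0.5]]
  ]
}}

```text
time_s: 1.6
tcp_pos: [0.5965, -0.3089, 0.1554]
ee_rot: [-0.0, 0.356, 0.935, -0.0]
wrist_force: [0.7, -0.2, 0.4]
finger_gap: 0.0644
```

>>> {"op": "step_arm", "data": {
  "steps": [
    [[0, 0, 0, 0, 0.5], [0, 0, 0, 0, 0.5], [0, 0, 0, 0, 0.5]]
  ]
}}

```text
time_s: 1.9
tcp_pos: [0.5951, -0.3112, 0.1562]
ee_rot: [-0.0, 0.359, 0.933, -0.001]
wrist_force: [-0.2, 0.3, -0.6]
finger_gap: 0.0639
```

```bash
python3 plan.py .597 -.309 .003 138.2 5
```

```text
t 1.9 tcp [ 0.5951 -0.3112  0.1562] th 137.9 tz [-0.001 -0.001 -1.   ] q [ 0.73  0.71 -0.49  1.51  0.37  1.02  0.98] gap 0.06394824631943634
[0.0, 0.001, 0.031, -0.001] [0.0, 0.001, 0.031, -0.001] [0.0, 0.001, 0.031, -0.001] [0.0, 0.001, 0.031, -0.001] [0.0, 0.001, 0.031, -0.001]
```

>>> {"op": "step_arm", "data": {
  "steps": [
    [[0, 0.003, 0.04, 0, 0.5], [0, 0, 0.04, 0, 0.5], [0, 0, 0.035, 0, 0.5], [0, 0, 0.02, 0, 0.5], [0, 0, 0.01, 0, 0.5]]
  ]
}}

```text
time_s: 2.4
tcp_pos: [0.5966, -0.3084, 0.0097]
ee_rot: [-0.001, 0.359, 0.933, -0.0]
wrist_force: [-0.4, -0.2, 0.2]
finger_gap: 0.0641
```

>>> {"op": "step_arm", "data": {
  "steps": [
    [[0, 0, 0.003, 0, 0.5], [0, 0, 0.003, 0, 0.5], [0, 0, 0, 0, 0.5]]
  ]
}}

```text
time_s: 2.7
tcp_pos: [0.5989, -0.3081, 0.0065]
ee_rot: [0.001, 0.358, 0.934, -0.0]
wrist_force: [0.6, -0.4, 0.3]
finger_gap: 0.0637
```

```bash
python3 plan.py .597 -.309 .003 138.2 1; python3 - <<'E'
from station import arm
import cv2
print(arm.sense()['wrist_force'])
c=arm.capture('scene');cv2.imwrite('pics/s1.png',cv2.resize(c['image'][180:340,90:290,::-1],None,fx=3,fy=3))
E
```

```text
t 2.7 tcp [ 0.5989 -0.3081  0.0065] th 138.0 tz [ 0.002 -0.001 -1.   ] q [ 0.68  0.9  -0.42  1.56  0.46  0.78  0.91] gap 0.06365407746946687
[0.001, -0.002, 0.004, -0.003] 
[ 0.63462762 -0.40488469  0.32598216]
```

View pics/s1.png

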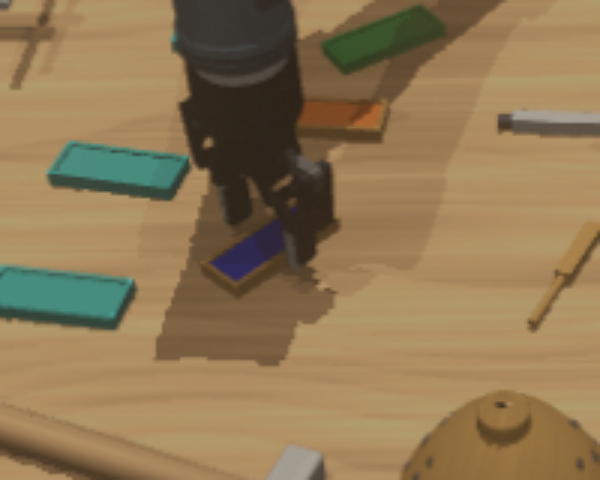

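The crop shows the fingers straddling the blue pane's width at its middle. I'll close the gripper now.

>>> {"op": "step_arm", "data": {
  "steps": [
    [[0, 0, 0.001, 0, -1], [0, 0, 0, 0, -1], [0, 0, 0, 0, -1], [0, 0, 0, 0, -1], [0, 0, 0, 0, -1]]
  ],
  "newtons": 50
}}

```text
time_s: 3.25
tcp_pos: [0.5987, -0.308, 0.0053]
ee_rot: [0.001, 0.358, 0.934, -0.0]
wrist_force: [-0.1, 0.3, 6.2]
finger_gap: 0.0376
```

>>> {"op": "step_arm", "data": {
  "steps": [
    [[0, 0, -0.01, 0, -1], [0, 0, -0.01, 0, -1], [0, 0, -0.005, 0, -1]]
  ]
}}

```text
time_s: 3.55
tcp_pos: [0.5987, -0.3078, 0.0307]
ee_rot: [0.001, 0.358, 0.934, 0.0]
wrist_force: [0.2, 0.1, -0.8]
finger_gap: 0.0379
```

```bash
python3 plan.py .466 .1725 .09 175.2 13
```

```text
t 3.55 tcp [ 0.5987 -0.3078  0.0307] th 138.0 tz [ 0.001 -0.001 -1.   ] q [ 0.69  0.86 -0.43  1.56  0.45  0.82  0.92] gap 0.03785169801023211
[0.032, 0.021, -0.005, -0.05] [0.031, 0.022, -0.005, -0.05] [0.03, 0.024, -0.005, -0.05] [0.029, 0.025, -0.005, -0.05] [0.028, 0.027, -0.005, -0.05]
[0.026, 0.028, -0.005, -0.05] [0.025, 0.029, -0.005, -0.05] [0.023, 0.03, -0.005, -0.05] [0.022, 0.032, -0.005, -0.05] [0.02, 0.033, -0.005, -0.05]
[0.018, 0.034, -0.005, -0.05] [0.017, 0.034, -0.005, -0.05] [0.015, 0.035, -0.005, -0.05]
```

>>> {"op": "step_arm", "data": {
  "steps": [
    [[0.032, 0.021, -0.012, -0.05, -1], [0.031, 0.022, -0.012, -0.05, -1], [0.03, 0.024, -0.012, -0.05, -1], [0.029, 0.025, -0.012, -0.05, -1], [0.028, 0.027, -0.012, -0.05, -1]]
  ]
}}

```text
time_s: 4.05
tcp_pos: [0.5469, -0.1213, 0.0902]
ee_rot: [0.0, 0.238, 0.971, -0.0]
wrist_force: [0.2, -0.2, -1.0]
finger_gap: 0.0382
```

>>> {"op": "step_arm", "data": {
  "steps": [
    [[0.026, 0.028, 0, -0.05, -1], [0.025, 0.029, 0, -0.05, -1], [0.023, 0.03, 0, -0.05, -1], [0.022, 0.032, 0, -0.05, -1], [0.02, 0.033, 0, -0.05, -1]]
  ]
}}

```text
time_s: 4.55
tcp_pos: [0.4959, 0.0635, 0.0898]
ee_rot: [0.0, 0.115, 0.993, -0.0]
wrist_force: [0.9, 0.6, -1.5]
finger_gap: 0.0379
```

>>> {"op": "step_arm", "data": {
  "steps": [
    [[0.018, 0.034, 0, -0.05, -1], [0.017, 0.034, 0, -0.05, -1], [0.015, 0.035, 0, -0.05, -1], [0, 0, 0, 0, -1], [0, 0, 0, 0, -1]]
  ]
}}

```text
time_s: 5.05
tcp_pos: [0.4657, 0.1736, 0.0897]
ee_rot: [0.0, 0.04, 0.999, 0.0]
wrist_force: [-0.1, -0.5, -2.1]
finger_gap: 0.0381
```

```bash
python3 plan.py .466 .1725 .012 175.2 5; python3 - <<'E'
from station import arm
import cv2
c=arm.capture('scene');cv2.imwrite('pics/s2.png',cv2.resize(c['image'][120:300,320:480,::-1],None,fx=3,fy=3))
E
```

```text
t 5.05 tcp [0.4657 0.1736 0.0897] th 175.4 tz [ 0.001  0.    -1.   ] q [ 0.07  0.59 -0.66  2.01  0.54  0.72  0.56] gap 0.0381263595054749
[-0.0, -0.0, 0.016, 0.001] [-0.0, -0.0, 0.016, 0.001] [-0.0, -0.0, 0.016, 0.001] [-0.0, -0.0, 0.016, 0.001] [-0.0, -0.0, 0.016, 0.001]
```

View pics/s2.png

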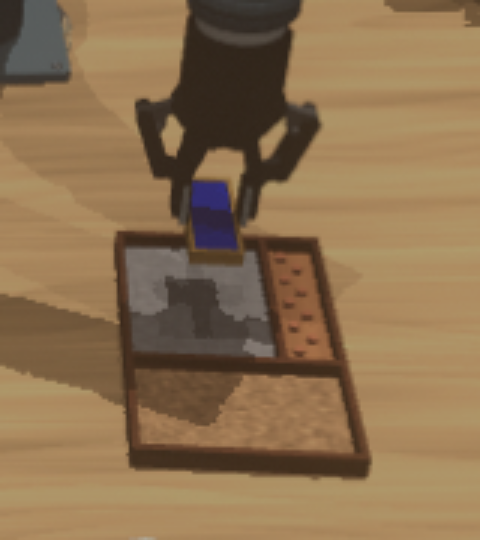

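The pane is held level above the grey compartment and aligned with it. I'll lower it.

>>> {"op": "step_arm", "data": {
  "steps": [
    [[0, 0, 0.03, 0, -1], [0, 0, 0.025, 0, -1], [0, 0, 0.012, 0, -1], [0, 0, 0.005, 0, -1], [0, 0, 0.003, 0, -1]]
  ]
}}

```text
time_s: 5.6
tcp_pos: [0.4663, 0.1723, 0.0144]
ee_rot: [0.0, 0.042, 0.999, -0.0]
wrist_force: [0.6, 0.8, -0.3]
finger_gap: 0.0382
```

>>> {"op": "step_arm", "data": {
  "steps": [
    [[0, 0, 0.002, 0, -1], [0, 0, 0.002, 0, -1], [0, 0, 0, 0, -1]]
  ]
}}

```text
time_s: 5.9
tcp_pos: [0.4665, 0.1729, 0.0112]
ee_rot: [0.001, 0.041, 0.999, 0.0]
wrist_force: [-1.4, -0.9, 4.4]
finger_gap: 0.0385
```

Contact with the floor (+4.4 N). I'll open partway, to stay clear of the walls, and rise.

>>> {"op": "step_arm", "data": {
  "steps": [
    [[0, 0, 0, 0, 0.4], [0, 0, 0, 0, 0.4], [0, 0, 0, 0, 0.4], [0, 0, -0.005, 0, 0.4], [0, 0, -0.02, 0, 0.4]]
  ]
}}

```text
time_s: 6.4
tcp_pos: [0.4646, 0.1722, 0.0346]
ee_rot: [-0.001, 0.041, 0.999, -0.001]
wrist_force: [0.4, -0.6, -0.4]
finger_gap: 0.0598
```

>>> {"op": "step_arm", "data": {
  "steps": [
    [[0, 0, -0.03, 0, 0.4], [0, 0, -0.03, 0, 0.4], [0, 0, -0.03, 0, 0.4], [0, 0, -0.02, 0, 0.4], [0, 0, 0, 0, 0.4]]
  ]
}}

```text
time_s: 6.9
tcp_pos: [0.4675, 0.1735, 0.1481]
ee_rot: [0.002, 0.041, 0.999, 0.001]
wrist_force: [-0.5, 0.1, -0.8]
finger_gap: 0.0598
```

```bash
python3 plan.py .459 -.093 .12 86.5 12
```

```text
t 6.9 tcp [0.4675 0.1735 0.1481] th 175.2 tz [ 0.005  0.001 -1.   ] q [ 0.14  0.5  -0.73  1.97  0.46  0.83  0.64] gap 0.05982544956134197
[-0.001, -0.022, 0.002, 0.129] [-0.004, -0.022, 0.002, 0.129] [-0.007, -0.021, 0.002, 0.129] [-0.009, -0.02, 0.002, 0.129] [-0.012, -0.019, 0.002, 0.129]
[-0.014, -0.017, 0.002, 0.129] [-0.016, -0.015, 0.002, 0.129] [-0.018, -0.013, 0.002, 0.129] [-0.02, -0.01, 0.002, 0.129] [-0.021, -0.008, 0.002, 0.129]
[-0.022, -0.005, 0.002, 0.129] [-0.022, -0.002, 0.002, 0.129]
```

>>> {"op": "step_arm", "data": {
  "steps": [
    [[-0.001, -0.022, 0, 0.129, 0.4], [-0.004, -0.022, 0, 0.129, 0.4], [-0.007, -0.021, 0, 0.129, 0.4], [-0.009, -0.02, 0, 0.129, 0.4], [-0.012, -0.019, 0, 0.129, 0.4]]
  ]
}}

```text
time_s: 7.4
tcp_pos: [0.4613, 0.0609, 0.1446]
ee_rot: [-0.001, 0.358, 0.934, -0.0]
wrist_force: [-0.7, 0.2, 0.3]
finger_gap: 0.0601
```

>>> {"op": "step_arm", "data": {
  "steps": [
    [[-0.014, -0.017, 0.004, 0.129, 0.2], [-0.016, -0.015, 0.004, 0.129, 0.2], [-0.018, -0.013, 0.004, 0.129, 0.2], [-0.02, -0.01, 0.004, 0.129, 0.2], [-0.021, -0.008, 0.004, 0.129, 0.2]]
  ]
}}

```text
time_s: 7.9
tcp_pos: [0.4577, -0.0499, 0.1245]
ee_rot: [-0.0, 0.636, 0.772, -0.0]
wrist_force: [1.4, -0.1, 0.1]
finger_gap: 0.0515
```

>>> {"op": "step_arm", "data": {
  "steps": [
    [[-0.022, -0.005, 0.004, 0.129, 0.2], [-0.022, -0.002, 0.004, 0.129, 0.2], [0, 0, 0, 0, 0.2], [0, 0, 0, 0, 0.2]]
  ]
}}

```text
time_s: 8.3
tcp_pos: [0.4568, -0.0936, 0.1167]
ee_rot: [-0.001, 0.728, 0.686, -0.0]
wrist_force: [-0.6, 1.1, -0.2]
finger_gap: 0.0512
```

```bash
python3 plan.py .459 -.093 .004 86.5 5; python3 - <<'E'
from station import arm
from h import *
c=arm.capture('scene');pickle.dump(c,open('s3.pkl','wb'))
a=c['image'][130:280,220:450,::-1];cv2.imwrite('pics/s3.png',cv2.resize(a,None,fx=3,fy=3))
E
```

```text
t 8.3 tcp [ 0.4568 -0.0936  0.1167] th 86.6 tz [-0.001  0.    -1.   ] q [ 0.37  0.43 -0.31  2.08  0.21  0.66 -0.15] gap 0.051227035605662045
[0.0, 0.0, 0.023, 0.0] [0.0, 0.0, 0.023, 0.0] [0.0, 0.0, 0.023, 0.0] [0.0, 0.0, 0.023, 0.0] [0.0, 0.0, 0.023, 0.0]
```

View pics/s3.png

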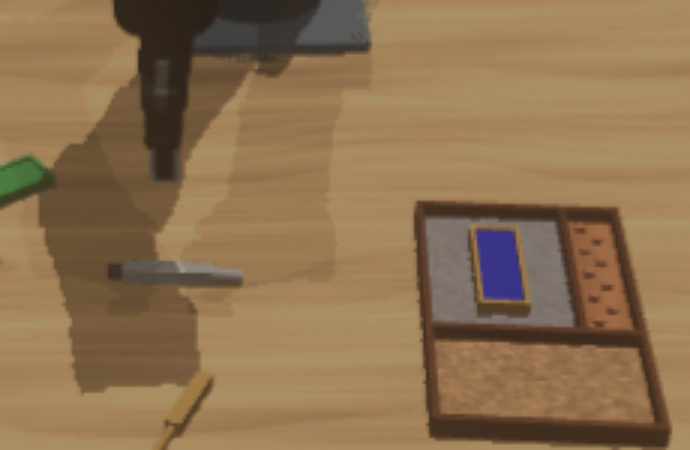

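The pane lies centred and straight in the grey compartment at about crop (499,266), and the gripper is above the shank. I'll descend on the riveting set.

>>> {"op": "step_arm", "data": {
  "steps": [
    [[0, 0.002, 0.035, 0, 0.2], [0, 0, 0.035, 0, 0.2], [0, 0, 0.025, 0, 0.2], [0, 0, 0.01, 0, 0.2], [0, 0, 0.004, 0, 0.2]]
  ]
}}

```text
time_s: 8.85
tcp_pos: [0.459, -0.0928, 0.0076]
ee_rot: [-0.001, 0.727, 0.686, -0.0]
wrist_force: [-0.5, 0.7, -0.4]
finger_gap: 0.0509
```

>>> {"op": "step_arm", "data": {
  "steps": [
    [[0, 0, 0.003, 0, 0.2], [0, 0, 0.001, 0, 0.2], [0, 0, 0, 0, -1], [0, 0, 0, 0, -1], [0, 0, 0, 0, -1]]
  ]
}}

```text
time_s: 9.35
tcp_pos: [0.4597, -0.094, 0.005]
ee_rot: [0.0, 0.728, 0.686, 0.0]
wrist_force: [-2.2, 0.6, 4.7]
finger_gap: 0.0121
```

>>> {"op": "step_arm", "data": {
  "steps": [
    [[0, 0, 0, 0, -1], [0, 0, 0, 0, -1], [0, 0, -0.01, 0, -1], [0, 0, -0.01, 0, -1], [0, 0, -0.005, 0, -1]]
  ]
}}

```text
time_s: 9.85
tcp_pos: [0.46, -0.094, 0.0306]
ee_rot: [0.001, 0.728, 0.686, 0.0]
wrist_force: [-1.2, 0.1, -1.1]
finger_gap: 0.0125
```

```bash
python3 plan.py .597 .180 .09 85.2 10
```

```text
t 9.85 tcp [ 0.46   -0.094   0.0306] th 86.6 tz [ 0.002 -0.    -1.   ] q [ 0.3   0.59 -0.24  2.11  0.3   0.47 -0.23] gap 0.01254257619710299
[0.028, 0.012, -0.006, 0.002] [0.028, 0.012, -0.006, 0.002] [0.028, 0.012, -0.006, 0.002] [0.028, 0.012, -0.006, 0.002] [0.028, 0.012, -0.006, 0.002]
[0.028, 0.012, -0.006, 0.002] [0.028, 0.012, -0.006, 0.002] [0.028, 0.012, -0.006, 0.002] [0.028, 0.011, -0.006, 0.002] [0.028, 0.011, -0.006, 0.002]
```

>>> {"op": "step_arm", "data": {
  "steps": [
    [[0.028, 0.012, -0.015, 0.002, -1], [0.028, 0.012, -0.015, 0.002, -1], [0.028, 0.012, -0.015, 0.002, -1], [0.028, 0.012, -0.015, 0.002, -1], [0.028, 0.012, 0, 0.002, -1]]
  ]
}}

```text
time_s: 10.35
tcp_pos: [0.5301, 0.0433, 0.0917]
ee_rot: [0.001, 0.732, 0.682, 0.002]
wrist_force: [0.8, -0.6, -1.1]
finger_gap: 0.0119
```

>>> {"op": "step_arm", "data": {
  "steps": [
    [[0.028, 0.012, 0, 0.002, -1], [0.028, 0.012, 0, 0.002, -1], [0.028, 0.012, 0, 0.002, -1], [0.028, 0.011, 0, 0.002, -1], [0.028, 0.011, 0, 0.002, -1]]
  ]
}}

```text
time_s: 10.85
tcp_pos: [0.5967, 0.1784, 0.0897]
ee_rot: [-0.0, 0.735, 0.678, -0.0]
wrist_force: [0.5, -0.7, -1.8]
finger_gap: 0.0124
```

>>> {"op": "step_arm", "data": {
  "steps": [
    [[0, 0, 0, 0, -1], [0, 0, 0, 0, -1]]
  ]
}}

```text
time_s: 11.05
tcp_pos: [0.5961, 0.1779, 0.0894]
ee_rot: [-0.0, 0.734, 0.679, -0.0]
wrist_force: [-0.1, -0.4, -0.9]
finger_gap: 0.0127
```

```bash
python3 plan.py .597 .180 .012 85.2 5; python3 - <<'E'
from station import arm
import cv2
c=arm.capture('scene');cv2.imwrite('pics/s4.png',cv2.resize(c['image'][120:300,320:480,::-1],None,fx=3,fy=3))
E
```

```text
t 11.05 tcp [0.5961 0.1779 0.0894] th 85.5 tz [-0.  0. -1.] q [-0.17  0.68 -0.27  1.7   0.24  0.8  -0.63] gap 0.012715837154875407
[0.0, 0.0, 0.015, 0.001] [0.0, 0.0, 0.015, 0.001] [0.0, 0.0, 0.015, 0.001] [0.0, 0.0, 0.015, 0.001] [0.0, 0.0, 0.015, 0.001]
```

View pics/s4.png

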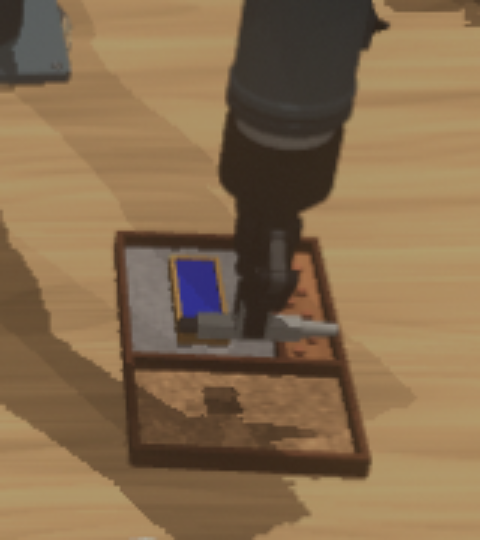

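The set is held level above the cork compartment, nose to +y. I'll lower it.

>>> {"op": "step_arm", "data": {
  "steps": [
    [[0, 0, 0.03, 0, -1], [0, 0, 0.025, 0, -1], [0, 0, 0.012, 0, -1], [0, 0, 0.005, 0, -1], [0, 0, 0.003, 0, -1]]
  ]
}}

```text
time_s: 11.6
tcp_pos: [0.5967, 0.1769, 0.0145]
ee_rot: [0.0, 0.735, 0.678, 0.0]
wrist_force: [1.2, -0.1, -1.0]
finger_gap: 0.0126
```

>>> {"op": "step_arm", "data": {
  "steps": [
    [[0, 0, 0.002, 0, -1], [0, 0, 0.002, 0, -1], [0, 0, 0, 0, -1]]
  ]
}}

```text
time_s: 11.9
tcp_pos: [0.5971, 0.1776, 0.0111]
ee_rot: [0.0, 0.735, 0.678, 0.001]
wrist_force: [0.5, -0.6, 0.2]
finger_gap: 0.0121
```

>>> {"op": "step_arm", "data": {
  "steps": [
    [[0, 0, 0.001, 0, -1], [0, 0, 0, 0, -1]]
  ]
}}

```text
time_s: 12.1
tcp_pos: [0.5972, 0.1776, 0.011]
ee_rot: [0.0, 0.735, 0.678, 0.001]
wrist_force: [-2.7, -1.0, 11.3]
finger_gap: 0.0125
```

On the floor (+11 N). I'll release, rise and back away.

>>> {"op": "step_arm", "data": {
  "steps": [
    [[0, 0, 0, 0, 0], [0, 0, 0, 0, 0], [0, 0, 0, 0, 0], [0, 0, -0.005, 0, 0], [0, 0, -0.02, 0, 0]]
  ]
}}

```text
time_s: 12.6
tcp_pos: [0.5947, 0.1768, 0.0328]
ee_rot: [-0.001, 0.735, 0.678, -0.002]
wrist_force: [-0.2, 0.3, 0.2]
finger_gap: 0.0427
```

>>> {"op": "step_arm", "data": {
  "steps": [
    [[0, 0, -0.035, 0, 0], [0, 0, -0.035, 0, 0], [0, 0, -0.035, 0, 0], [0, 0, -0.03, 0, 0], [-0.03, 0, 0, 0, 0]]
  ]
}}

```text
time_s: 13.1
tcp_pos: [0.5965, 0.1537, 0.1747]
ee_rot: [0.001, 0.733, 0.681, 0.005]
wrist_force: [0.7, 0.0, -0.4]
finger_gap: 0.0428
```

>>> {"op": "step_arm", "data": {
  "steps": [
    [[-0.04, 0, 0, 0, 0], [-0.04, 0, 0, 0, 0], [-0.04, 0, 0, 0, 0], [-0.04, 0, 0, 0, 0], [-0.04, 0, 0, 0, 0]]
  ]
}}

```text
time_s: 13.6
tcp_pos: [0.5777, -0.0535, 0.1697]
ee_rot: [0.0, 0.735, 0.678, 0.0]
wrist_force: [0.0, -0.1, -0.1]
finger_gap: 0.0426
```

```bash
python3 - <<'E'
from station import arm
from h import *
c=arm.capture('top');I=c['image']
h=cv2.cvtColor(I,cv2.COLOR_RGB2HSV);H,S,V=[h[...,i].astype(int) for i in range(3)]
blob(c,((H>108)&(H<135)&(S>120)).astype(np.uint8),(135,130,225,245),.018,'pane')
blob(c,((S<70)&(V>60)).astype(np.uint8),(155,142,215,175),.016,'rivet')
a=cv2.resize(I[125:245,130:290,::-1],None,fx=3,fy=3,interpolation=cv2.INTER_CUBIC)
s=arm.capture('scene')['image'];b=cv2.resize(s[180:300,320:450,::-1],None,fx=3,fy=3)
cv2.imwrite('pics/end.png',np.hstack([a,b[:a.shape[0]]])[:,:800])
E
```

```text
pane c 465.7 171.6 size 89.2 30.2 ang -4.6
rivet c 598.3 183.4 size 103.8 14.0 ang 84.8
```

View pics/end.png

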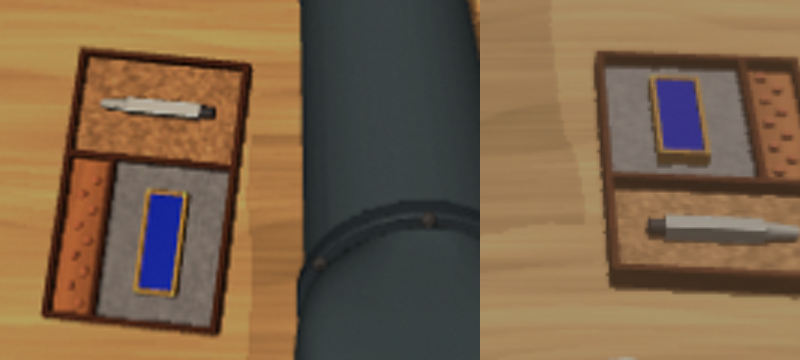

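Both parts lie flat, centred and straight in their compartments: pane at about crop (161,243), set at about (158,108). The arm is clear of them.

```bash
python3 -c "
from station import arm
print(arm.sign_off())"
```

```text
the job is handed in; nothing more can be done
None
```

The blue pane is in the grey-lined compartment and the riveting set is in the cork-lined one. Both were lowered until the wrist force showed floor contact (about 4 N and 11 N) before release. The job was handed in at about 14 s of the 54 s allowed, with no verdict reported.

| Part | Measured centre (mm) | Compartment centre (mm) | Length angle (part / compartment) |
|---|---|---|---|
| Blue pane | (466, 172) | (466, 172.5) | -4.6° / -4.8° |
| Riveting set | (598, 183) | (597, 183) | 84.8° / 85.2° |

Both parts looked flat in the last top and scene pictures, with the arm clear of them. No check failed. Two disagreed slightly:
- **Start position of the set:** the two cameras differed by about 4 mm along x.
- **Gripper opening:** it read about 2 mm under the true width on both parts.

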